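Reload the label-roll holder and offer up its cap

TASK

Reload the freezer-label holder: lower the paper label roll (do not drop it) over the upright spindle until it sits on the wooden foot, and let go. Then take the wooden end cap by its knob, lift it higher than the tallest jar, carry it across, and finish while still holding it motionless in the gripper, level and centred, hovering about a centimetre above the spindle's tip without touching spindle or roll, so that I can check the fit; leave the three jars and the tin where they stand.

Things in the scene. Friction and masses are not known exactly. Their poses are not given: they have to be found in the camera images.
- holder: Label-roll holder, fixed to the counter: a round brown wooden foot 124 mm across and 15 mm thick (flat on top, bevelled rim) with a steel spindle 16 mm thick standing upright in its middle. Its spindle tapers over the top 10 mm to a flat tip 9 mm across. Total height 105 mm. Origin: centre of the underside, on the counter; z up along the spindle. It may stand left or right of the jars.
- spindle_tip (a point): Centre of the spindle's flat tip, 105 mm above the counter; z up.
- roll: Loose roll of white paper labels, standing upright on the light wooden board: 56 mm across, 75 mm tall, with a straight through hole 26 mm wide. 0.1 to 0.2 kg, rigid. Origin: centre of its underside; z up along the hole. On the foot its top is at 90 mm, so the spindle stands 15 mm proud of it.
- cap: Loose brown wooden end cap of the holder, standing knob up on the light wooden board: a disc 44 mm across and about 16 mm thick with a socket 20 mm wide and 12 mm deep in its underside, and above the disc a straight round knob 24 mm across from 18 to 55 mm above the underside; total height 58 mm. 0.05 to 0.08 kg, rigid. Origin: centre of its underside (the socket's mouth); z up through the knob.
- board: Light wooden board, fixed, 250 x 130 mm and 12 mm thick, its long side along its x. Roll and cap stand on it about 140 mm apart along its length, either one nearer the robot; it lies on the other side of the jars from the holder. Origin: centre of its underside.
- jar_near: Bystander: closed glass storage jar, 72 mm across, 130 mm tall, nearest the robot in the row of three. Origin: centre of its underside.
- jar_mid: Bystander: amber jar with a paper label, 72 mm across, 150 mm tall (the tallest), middle of the row. Origin: centre of its underside.
- jar_far: Bystander: closed glass storage jar, 72 mm across, 130 mm tall, farthest in the row. Origin: centre of its underside.
- tin: Bystander: food tin, 68 mm across, 80 mm tall, beyond the row of jars. Origin: centre of its underside.
Things that resemble listed ones, but are neither listed nor needed, are in the scene too. Leave any blue look-alike of the cap alone.

How it is judged:
On the way, in this order (a step that is already met when the one before it is completed fails the run):
1. the label roll is down on the holder's foot, around the spindle, and let go (horizontal distance between roll and holder below 0.008 m and z of roll in the frame of holder below 0.02 m and angle between roll's own z axis and vertical below 0.1 rad and contact force between roll and the fingers below 0.1 N), for 0.2 s.
2. the cap is held up higher than the tallest jar (height (world z) of cap above 0.15 m and contact force between cap and the fingers above 0.3 N), for 0.1 s.
At the end, for the whole second after the job is handed in: Roll on the foot around the spindle (within 5 mm of fully down, upright, untouched). Cap held still in the gripper, level within 0.12 rad, axis within 6 mm of the spindle's, underside 3 to 20 mm above the spindle's tip, touching neither spindle nor roll (all of step 1 and horizontal distance between cap and spindle_tip below 0.006 m and z of cap in the frame of spindle_tip between 0.003 and 0.02 m and angle between cap's own z axis and vertical below 0.12 rad and linear speed of cap below 0.02 m/s and contact force between cap and the fingers above 0.3 N and contact force between cap and holder below 0.1 N and contact force between cap and roll below 0.1 N); the arm keeps its last pose, push and grip.
It fails at once if the roll is let go above the spindle and drops onto the holder (let go over 30 mm above the foot) (horizontal distance between roll and holder below 0.03 m and z of roll in the frame of holder above 0.045 m and contact force between roll and the fingers below 0.01 N and contact force between roll and holder below 0.01 N).
It fails at once if a jar or the tin is shifted more than 15 mm or tipped (distance of any of jar_near, jar_mid, jar_far, tin from where it was at the start of the episode above 0.015 m or angle between any of jar_near, jar_mid, jar_far, tin's own z axis and vertical above 0.2 rad).
It also fails if it takes over 72 s, if anything falls off the work surface, if the arm or the gripper's body presses on something with over 40 N, if the wrist force passes 120 N, or if a joint passes its speed limit or range.

ROBOT

A 6-joint arm with a two-finger parallel gripper is mounted at the origin on the work surface. World frame = base frame: x ahead of the robot, y to its left, z up, the work surface at z = 0. Lengths are in m, angles in rad, forces in N, time in s.
With the tool pointing down it reaches from about 0.425 to 0.95 m from the base axis. Payload 14.7 kg.
Tool frame: the origin (TCP) lies at the very end of the fingers, on their centre line; the grasp point (between the pads) lies 19 mm behind it; z points along the fingers, y is the line along which they close (so a half turn about z gives the same grasp; the last joint's range is limited). The gripper opens to 85 mm and grips with 20 to 120 N. Pads are 22 mm wide; open, the fingers measure 114 mm over their backs; the gripper's body (76 mm by 85 mm) begins 54 mm behind the grasp point. The pads swing forward as they close: fully open they stand 13 mm farther back than shut.
Start: joints at [-1.3, 0.48, 1.596, -0, 1.065, -0.047], TCP at [0.203, -0.617, 0.231] pointing down, gripper open.
Joint ranges: [-2.75, 2.75], [-0.82, 2.05], [0.23, 2.67], [-1.56, 4.7], [0.09, 2.69], [-2.92, 2.92]. Speed limits (rad/s): [1.89, 1.89, 2.39, 3.01, 3.01, 3.01].

INTERFACE

Orientations are given as a unit quaternion [x, y, z, w].
In Python, from cell import robot gives the robot as it stands.
- The arm moves only by the tool move_arm, never from a script. Its argument "rows" is a list of rows, each a list of 5 numbers: the opening, from -1 (shut) to 1 (fully open), then the shift along the tool's x, y, z scaled (see below), then the turn about the tool's z scaled (see below). A call has 1 to 12 rows; each row shifts and turns the commanded pose from where the row before left it, along the tool's axes as they then stand; what a row does not reach is not made up. The controller multiplies each number of a shift by 0.2 m and each number of a turn by 0.08 rad. A row lasts 1/8 s, in which the tool goes at most 62.5 mm and 10.7 degrees, less where a joint would pass 70% of its speed; a pose out of reach is approached as far as the arm can. A call with a number of a shift or a turn outside -1 to 1 is refused whole. A call with a gripper value outside its range is refused whole. The fingers move at their own pace and stop on an object; "newtons" is the grip in N (left out, the last holds). Time passes only in rows, so rows that do not move let the fingers close. It gives the time, the measured TCP pose, the force, the opening and the grip force at its end, in the units of the state.
- robot.get_obs(): the state, without advancing time (a new reading comes with each control period).
- robot.camera(name): name is "side" or "top" or "wrist"; returns a dict with "img" (400x640x3 uint8, red, green, blue), "camera_matrix" (3x3 intrinsics, pixels), "k1" (the pictures are not rectified: a ray, as slopes to the right and down, at radius r is drawn at 1 + k1 r^2 times it, then the intrinsics apply), "R" (3x3) and "t" (3): a world point X has camera coordinates R X + t. Camera axes: x right, y down, z forward; pixel columns grow to the right and rows downward; lengths in m; the calibration is good to about 2 mm. A picture is of the moment at which its call begins. There is no depth.
- robot.job_done(): hands the job in; it is judged then, once.
Trained networks look in a picture, given as the dict that the camera call returned (one of the last four; its "shot" number tells which), for a name from the list of things; names that differ only in an ending like _2 or _b are one class to them, and where a whole thing is asked for, a point or a joint stands for the part that bears it (a point fixed in the world has none). Each returns a list of dicts, best first, with "conf" (0 to 1); they miss things now and then, are a little off and sometimes report something else, mostly with a low value. They report only what shows in the picture. A call takes as long as a camera call. They do not tell look-alikes from the thing itself.
- robot.cut_out(picture, thing): "region" (400x640 bool, what is visible of it) and "pixel" ([column, row] in pixels, amid what is visible of it).
- robot.place_of(picture, thing): "pixel" ([column, row] in pixels: a listed point, or the origin of a listed thing).
The state is a dict: "t": time; "joint_pos": joint angles; "dq": joint speeds; "joint_efforts": joint torques, N m; "eef_pos": TCP position; "eef_rot": TCP orientation; "force": force on the tool from outside, world axes, zero at the start; "wrist_torque": the same for the moment, N m; "grip_width": finger opening in m; "grip_force": force on a finger pad.
Only numpy, scipy, OpenCV 4.12 (cv2) and the standard library are available. Lean on these libraries where they do the work, as an engineer would, in place of code of your own. Each camera call takes 0.05 s, during which the arm holds its last target. There are 200 camera calls.

## Working session

There is one attempt and no reset: what is moved stays moved. The work goes in short steps, Python scripts to look and compute and a tool call to move; the robot and the scene stay as the last step left them, time stands still between calls to the robot, and variables do not carry over. Pictures are saved under pics/ and viewed, at most 10 in all, crops included, and the job is handed in when it is done.

Besides the shell and the picture viewer there is one more tool, called after "Request:" as name(argument=value, ...) on one line, values as JSON. move_arm: Moves the arm, as the interface text tells. Shifts and turns lie within -1 to 1; 1 stands for 0.2 m of shift or 0.08 rad of turn. Its arguments: {"type":"object","properties":{"rows":{"type":"array"},"newtons":{"type":"number"}},"required":["rows"]}

```bash
mkdir -p pics
cat > h.py <<'E'
import numpy as np,cv2
from cell import robot
def ray(c,px):
    K=np.array(c["camera_matrix"]);k=c["k1"]
    d=(np.array(px,float)-[K[0,2],K[1,2]])/[K[0,0],K[1,1]]
    u=d.copy()
    for _ in range(30): u=d/(1+k*(u@u))
    R=np.array(c["R"]);t=np.array(c["t"])
    return -R.T@t, R.T@np.array([u[0],u[1],1.])
def onz(c,px,z):
    o,d=ray(c,px); return o+d*(z-o[2])/d[2]
def proj(c,X):
    v=np.array(c["R"])@X+c["t"];u=v[:2]/v[2];u=u*(1+c["k1"]*(u@u));K=np.array(c["camera_matrix"])
    return u*[K[0,0],K[1,1]]+[K[0,2],K[1,2]]
def tri(L):
    A=np.zeros((3,3));b=np.zeros(3)
    for c,p in L:
        o,d=ray(c,p);d/=np.linalg.norm(d);M=np.eye(3)-np.outer(d,d);A+=M;b+=M@o
    return np.linalg.solve(A,b)
E
python3 - <<'E'
from h import *
np.set_printoptions(precision=4,suppress=True)
o=robot.get_obs();print(o["t"],o["eef_pos"],o["eef_rot"],o["grip_width"])
Z=dict(holder=0,spindle_tip=.105,roll=.012,cap=.012,board=0,jar_near=0,jar_mid=0,jar_far=0,tin=0)
for n in ["top","side"]:
    c=robot.camera(n);cv2.imwrite(f"pics/{n}0.png",c["img"][:,:,::-1]);print(n,-np.array(c["R"]).T@c["t"])
    for k,z in Z.items():
        for r in robot.place_of(c,k)[:4]:print(k,round(r["conf"],2),np.round(r["pixel"],1),onz(c,r["pixel"],z))
E
```

```text
0.0 [ 0.2031 -0.617   0.2307] [ 0.9874  0.1582 -0.     -0.0006] 0.08537683324194827
top [0.4441 0.0606 1.0455]
holder 0.97 [436.8 216.4] [ 0.5235 -0.1999  0.    ]
spindle_tip 0.68 [454.5 215.7] [ 0.516  -0.2093  0.105 ]
roll 0.76 [243.3 175.7] [0.6254 0.2312 0.012 ]
cap 0.88 [164.7 253.5] [0.4571 0.4038 0.012 ]
cap 0.76 [209.3 293.2] [0.3688 0.3061 0.012 ]
cap 0.71 [227.5 237.7] [0.4877 0.2668 0.012 ]
board 0.72 [228.8 206.3] [0.5586 0.2662 0.    ]
jar_near 0.8 [357.1 255. ] [ 0.4422 -0.0185  0.    ]
jar_near 0.52 [437.4 218.2] [ 0.5194 -0.201   0.    ]
jar_near 0.33 [376.2 101.3] [ 0.7936 -0.0752  0.    ]
jar_near 0.19 [354.6 159.9] [ 0.6573 -0.0206  0.    ]
jar_mid 0.71 [352.3 208.4] [ 0.5464 -0.0115  0.    ]
jar_far 0.67 [355.4 158.3] [ 0.661  -0.0225  0.    ]
tin 0.64 [380.  102.1] [ 0.7914 -0.0839  0.    ]
side [ 0.5073 -0.8327  1.006 ]
holder 0.91 [311.5 324.7] [ 0.514  -0.2131  0.    ]
spindle_tip 0.79 [311.3 294.2] [ 0.514  -0.2055  0.105 ]
roll 0.87 [346.6 185.8] [0.6187 0.2192 0.012 ]
cap 0.82 [254.9 167.6] [0.3593 0.3001 0.012 ]
cap 0.79 [298.3 173.5] [0.4841 0.2727 0.012 ]
cap 0.64 [290.  145.9] [0.4588 0.3976 0.012 ]
board 0.71 [325.9 182.4] [0.5621 0.247  0.    ]
jar_near 0.96 [284.6 258.8] [ 0.4509 -0.0265  0.    ]
jar_near 0.59 [345.3 183.5] [0.617  0.2415 0.    ]
jar_near 0.18 [321.6 180.5] [0.5501 0.2552 0.    ]
jar_mid 0.77 [321.3 252.6] [ 0.5416 -0.0089  0.    ]
jar_far 0.68 [365.7 259.7] [ 0.6503 -0.0339  0.    ]
tin 0.79 [427.1 270.6] [ 0.7964 -0.0707  0.    ]
```

View pics/top0.png

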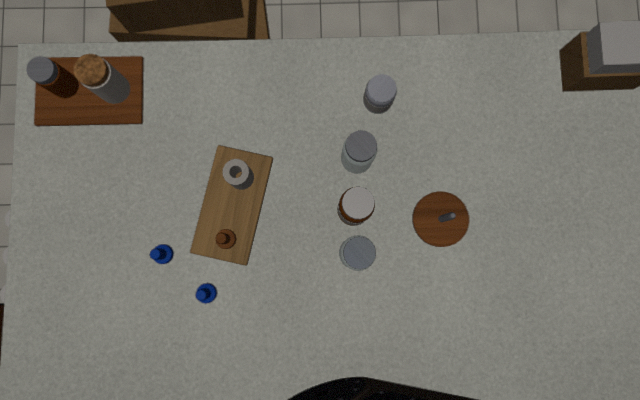

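View pics/side0.png

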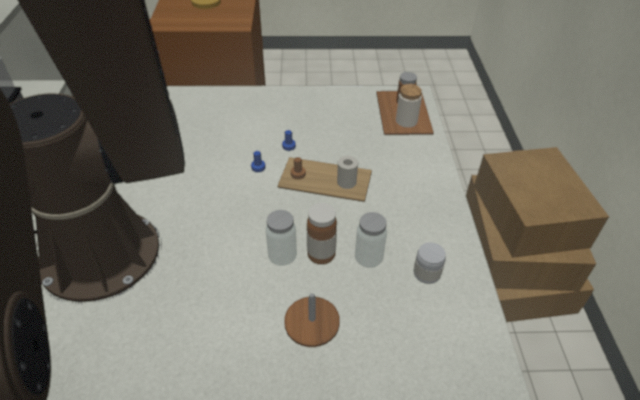

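The top view shows the roll at (236,172), the brown cap at (225,238), the blue look-alikes at (161,254) and (206,293), the jars in column 357 and the holder at (440,218). The side view agrees. I'll move over the holder first to measure it with the wrist camera.

Request:
move_arm(rows=[[1, 0.19, -0.14, -0.045, 0], [1, 0.19, -0.14, -0.045, 0], [1, 0.19, -0.14, -0.045, 0], [1, 0.19, -0.14, -0.045, 0], [1, 0.19, -0.14, -0.045, 0], [1, 0.19, -0.14, -0.045, 0], [1, 0.19, -0.14, -0.045, 0], [1, 0.19, -0.14, -0.045, 0], [1, 0.19, -0.14, -0.045, 0], [1, 0.19, -0.14, -0.045, 0], [1, 0.19, -0.14, -0.045, 0], [1, 0, 0, 0, 0]])

```text
t: 2.5
eef_pos: [0.5057, -0.192, 0.331]
eef_rot: [0.987, 0.16, 0.001, 0.0]
force: [-0.1, -0.3, 0.4]
grip_width: 0.0855
grip_force: 0.0
```

```bash
cat >> h.py <<'E'
from scipy.spatial.transform import Rotation as Ro
np.set_printoptions(precision=4,suppress=True)
def look(tag,Z,cams=("wrist",),save=True):
    for n in cams:
        c=robot.camera(n)
        if save: cv2.imwrite(f"pics/{n}{tag}.png",c["img"][:,:,::-1])
        print(n,-np.array(c["R"]).T@c["t"])
        for k,z in Z.items():
            for r in robot.place_of(c,k)[:3]:print(k,round(r["conf"],2),np.round(r["pixel"],1),onz(c,r["pixel"],z))
def to(P):
    o=robot.get_obs();R=Ro.from_quat(o["eef_rot"])
    print("t",o["t"],o["eef_pos"],"tool x dir",np.arctan2(R.as_matrix()[1,0],R.as_matrix()[0,0]),"q6",o["joint_pos"][5],"w",o["grip_width"],"F",o["force"])
    print("units",R.inv().apply(np.array(P)-o["eef_pos"])/.2)
E
python3 - <<'E'
from h import *
to([.57,.24,.33])
look("1",dict(holder=0,spindle_tip=.105))
E
```

```text
t 2.5 [ 0.5057 -0.192   0.331 ] tool x dir 0.32114197841889514 q6 0.8301271516007056 w 0.08550280944330947 F [-0.0605 -0.333   0.3511]
units [ 0.9869 -1.9481  0.0052]
wrist [ 0.5762 -0.1667  0.473 ]
holder 0.73 [330.3 151.1] [ 0.5193 -0.2008  0.    ]
holder 0.29 [49.4 83.4] [0.482  0.2806 0.    ]
spindle_tip 0.61 [335.  167.8] [ 0.5125 -0.2066  0.105 ]
```

View pics/wrist1.png

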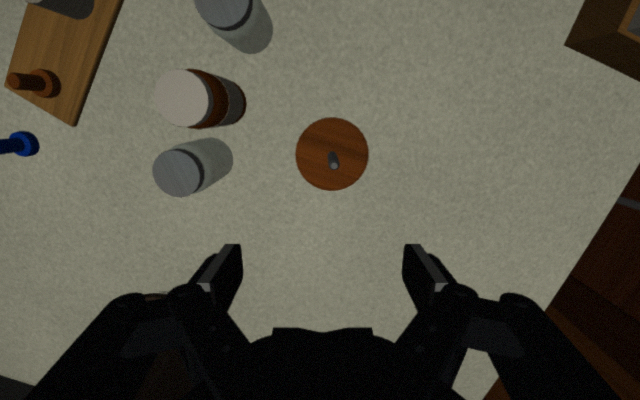

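The wrist view shows the holder disc at (332,154) and the spindle tip near (333,166). I'll fit the disc in both the wrist and top views.

```bash
cat >> h.py <<'E'
def disc(n,thing,z,i=0):
    c=robot.camera(n)
    for r in robot.cut_out(c,thing)[:3]:
        m=r["region"].astype(np.uint8)
        cs=max(cv2.findContours(m,0,1)[0],key=cv2.contourArea)
        if len(cs)<10: continue
        P=np.array([onz(c,p[0],z)[:2] for p in cv2.convexHull(cs)]).astype(np.float32)
        e=cv2.fitEllipse(P); print(n,thing,round(r["conf"],2),r["pixel"],"ctr",e[0],"ax",e[1])
E
python3 - <<'E'
from h import *
for n in ["wrist","top","side"]:
    disc(n,"holder",.012)
    c=robot.camera(n)
    for r in robot.place_of(c,"spindle_tip")[:1]: print("tip",r["pixel"],onz(c,r["pixel"],.105))
E
```

```text
wrist holder 0.87 [332.1, 150.2] ctr (0.5150755047798157, -0.20400333404541016) ax (0.12165465950965881, 0.12351758778095245)
tip [335.2, 163.7] [ 0.5152 -0.2079  0.105 ]
top holder 0.6 [435.0, 215.9] ctr (0.5171209573745728, -0.20345963537693024) ax (0.12642639875411987, 0.12888437509536743)
tip [452.8, 216.1] [ 0.5153 -0.2058  0.105 ]
side holder 0.97 [310.3, 321.5] ctr (0.514259934425354, -0.20815251767635345) ax (0.12207683175802231, 0.1336277574300766)
side holder 0.47 [325.7, 241.7] ctr (0.5451846718788147, 0.04249501973390579) ax (0.08371416479349136, 0.21322022378444672)
tip [312.4, 293.0] [ 0.5164 -0.2025  0.105 ]
```

Request:
move_arm(rows=[[1, 0.1, -0.2, 0, 0], [1, 0.1, -0.2, 0, 0], [1, 0.1, -0.2, 0, 0], [1, 0.1, -0.2, 0, 0], [1, 0.1, -0.2, 0, 0], [1, 0.1, -0.2, 0, 0], [1, 0.1, -0.2, 0, 0], [1, 0.1, -0.2, 0, 0], [1, 0.1, -0.2, 0, 0], [1, 0, 0, 0, 0]])

```text
t: 4.5
eef_pos: [0.5625, 0.2067, 0.33]
eef_rot: [0.987, 0.16, -0.0, -0.0]
force: [0.7, -0.3, -0.4]
grip_width: 0.0857
grip_force: 0.0
```

Run:
```python
from h import *
to([.622,.225,.2])
look("2",dict(roll=.012,cap=.012,board=0))
disc("wrist","roll",.05);disc("top","board",.012)
```

```text
t 4.5 [0.5625 0.2067 0.33  ] tool x dir 0.3207339887642808 q6 1.5511591652257186 w 0.08567514682319882 F [ 0.723  -0.3137 -0.3576]
units [0.3111 0.0075 0.6498]
wrist [0.6333 0.2319 0.4718]
roll 0.65 [317.7 120.1] [0.6181 0.2345 0.012 ]
roll 0.55 [293.3 145.1] [0.5673 0.2604 0.012 ]
cap 0.98 [276.4 190.3] [0.4834 0.2661 0.012 ]
cap 0.91 [193.3 178.8] [0.4581 0.4086 0.012 ]
cap 0.84 [237.  235.6] [0.3772 0.3119 0.012 ]
board 0.71 [295.1 147.4] [0.5628 0.2572 0.    ]
board 0.43 [411.8 249.9] [ 0.4464 -0.011   0.    ]
wrist roll 0.78 [312.1, 123.0] ctr (0.6188324093818665, 0.23770321905612946) ax (0.058880679309368134, 0.060561612248420715)
top board 0.56 [209.5, 232.8] ctr (0.5597783327102661, 0.35979270935058594) ax (0.08236391842365265, 0.2557600140571594)
```

View pics/wrist2.png

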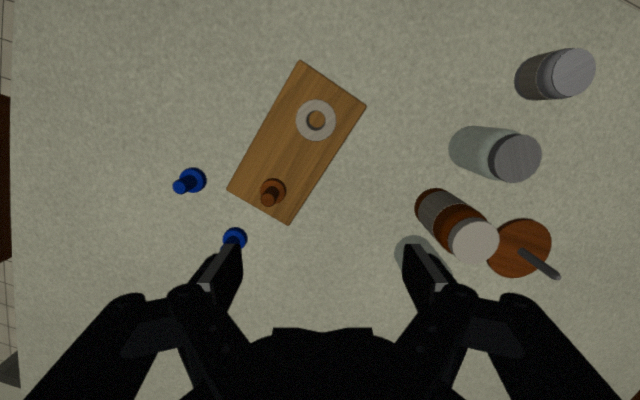

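The roll is at (316,120) straight below the camera, and the brown cap on the board is at (271,192). I'll go over the roll and refine its position.

Request:
move_arm(rows=[[1, 0.08, -0.012, 0.16, 0], [1, 0.08, -0.012, 0.16, 0], [1, 0.08, -0.012, 0.16, 0], [1, 0.08, -0.012, 0.16, 0], [1, 0, 0, 0, 0]])

```text
t: 5.52
eef_pos: [0.6195, 0.2324, 0.1999]
eef_rot: [0.987, 0.158, -0.002, 0.0]
force: [-0.4, -0.2, -0.1]
grip_width: 0.085
grip_force: 0.0
```

Run:
```python
from h import *
to([.619,.236,.047])
c=robot.camera("wrist");cv2.imwrite("pics/wrist3.png",c["img"][:,:,::-1])
print([ (r["conf"],r["pixel"],onz(c,r["pixel"],.012)) for r in robot.place_of(c,"roll")[:2]])
disc("wrist","roll",.087);disc("top","roll",.087);disc("top","cap",.02)
```

```text
t 5.525 [0.6195 0.2324 0.1999] tool x dir 0.31729893663740744 q6 1.5666437941258022 w 0.08498689402617039 F [-0.3611 -0.2302 -0.1433]
units [ 0.0061 -0.0178  0.7647]
[(0.84, [320.4, 173.7], array([0.6194, 0.2363, 0.012 ]))]
wrist roll 0.69 [322.9, 182.9] ctr (0.6240770816802979, 0.2382688969373703) ax (0.05569038540124893, 0.06568142771720886)
```

View pics/wrist3.png

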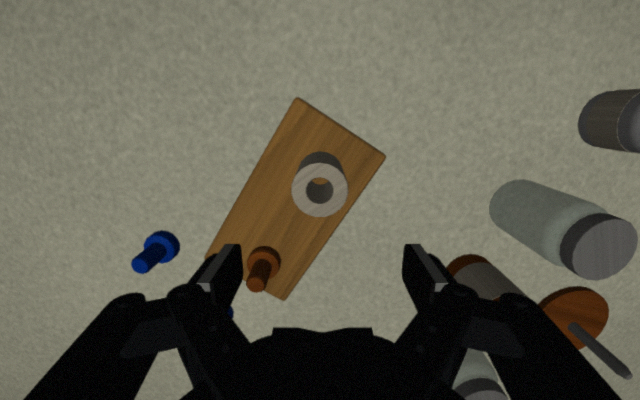

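The roll's top ring is centred near (319.5,189.5). I'll fit it by brightness.

```bash
cat >> h.py <<'E'
def ring(n,px,z,rad):
    "outer ring of a bright disc near px, in world at height z"
    c=robot.camera(n);g=cv2.cvtColor(c["img"],cv2.COLOR_RGB2GRAY).astype(int)
    x0,y0=int(px[0])-rad,int(px[1])-rad
    w=g[y0:y0+2*rad,x0:x0+2*rad].astype(np.uint8)
    t,m=cv2.threshold(w,0,255,cv2.THRESH_OTSU)
    for q in cv2.findContours(m,1,1)[0]:
        if len(q)<12: continue
        P=np.array([onz(c,p[0]+[x0,y0],z)[:2] for p in q]).astype(np.float32)
        print(n,"thr",t,cv2.fitEllipse(P))
E
python3 - <<'E'
from h import *
c=robot.camera("wrist")
for p in [(319.5,189.5)]: print(onz(c,p,.087))
ring("wrist",(320,188),.087,36)
print(c["img"][189,280:360,:].sum(1)//3); print(c["img"][140:225,320,:].sum(1)//3)
E
```

```text
[0.6212 0.2377 0.087 ]
wrist thr 94.0 ((0.6041319966316223, 0.1999114453792572), (0.011987685225903988, 0.02515437826514244), 87.05584716796875)
wrist thr 94.0 ((0.6195672154426575, 0.2372954934835434), (0.02758263237774372, 0.028191497549414635), 160.48239135742188)
wrist thr 94.0 ((0.6195423603057861, 0.23739515244960785), (0.05330874025821686, 0.05347302556037903), 150.0498046875)
[ 79  79  80  78  80  77  78  76  77  77  80  75 100 119 122 123 116 118
 118 119 119 119 118 117 120 112  85  49  37  40  41  39  41  43  42  43
  39  49  41  43  44  45  40  47  45  50  45  47  51  54  52  54  60  88
 116 117 118 119 120 118 120 114 111 114 115 110 104  89  67  68  69  71
  67  71  76  73  72  75  73  73]
[ 75  72  75  74  74  74  71  74  72  67  70  71  62  43  44  42  42  46
  45  47  47  43  43  62 108 110 110 110 115 119 123 117 116 115 117 117
 119 110  76  70  69  71  63  69  69  59  47  39  42  44  42  44  42  40
  44  41  41  48  44  45  46  44  44  49  86 111 112 108 110 109 112 110
 112 110 111 115 109  88  75  73  72  77  77  79  77]
```

Request:
move_arm(rows=[[1, 0.008, -0.024, 0.1, 0], [1, 0, 0, 0.2, 0], [1, 0, 0, 0.2, 0], [1, 0, 0, 0.17, 0], [1, 0, 0, 0.095, 0], [1, 0, 0, 0, 0], [-0.1, 0, 0, 0, 0], [-0.1, 0, 0, 0, 0], [-0.1, 0, 0, 0, 0], [-0.1, 0, 0, 0, 0], [-0.1, 0, 0, 0, 0], [-0.1, 0, 0, 0, 0]], newtons=40)

```text
t: 7.52
eef_pos: [0.6213, 0.2385, 0.0509]
eef_rot: [0.987, 0.158, 0.001, -0.0]
force: [0.4, 0.2, 7.3]
grip_width: 0.0542
grip_force: 43.2
```

Run:
```python
from h import *
to([.6195,.2373,.25]); print(robot.get_obs()["grip_force"])
```

```text
t 7.525 [0.6213 0.2385 0.0509] tool x dir 0.3177637674168602 q6 1.5739868004869937 w 0.05420696709033898 F [0.3634 0.1577 7.2543]
units [-0.0077  0.0029 -0.9957]
43.17193826660514
```

Request:
move_arm(rows=[[-0.1, 0, 0, -0.1, 0], [-0.1, 0, 0, -0.2, 0], [-0.1, 0, 0, -0.2, 0], [-0.1, 0, 0, -0.2, 0], [-0.1, 0, 0, -0.2, 0], [-0.1, 0, 0, -0.1, 0], [-0.1, 0, 0, 0, 0]])

```text
t: 8.4
eef_pos: [0.6211, 0.2384, 0.2523]
eef_rot: [0.987, 0.158, 0.002, -0.0]
force: [0.4, -0.5, -1.4]
grip_width: 0.054
grip_force: 42.5
```

Run:
```python
from h import *
to([.5155,-.205,.25])
c=robot.camera("wrist");cv2.imwrite("pics/wrist4.png",c["img"][:,:,::-1])
print(robot.get_obs()["grip_force"],[ (r["conf"],r["pixel"]) for r in robot.place_of(c,"roll")[:2]])
p=robot.get_obs()["eef_pos"]
for h in (.039,.036): print(proj(c,p+[0,0,75e-3-h]),proj(c,p+[0,0,-h]))
```

```text
t 8.4 [0.6211 0.2384 0.2523] tool x dir 0.317771771132144 q6 1.573977560990474 w 0.05401275755256522 F [ 0.4472 -0.4599 -1.3846]
units [-1.1941  1.9412  0.0066]
42.48373762937263 [(0.88, [320.7, 223.5])]
[325.843  284.4627] [324.469  222.3197]
[325.9303 288.4228] [324.5048 223.9355]
```

View pics/wrist4.png

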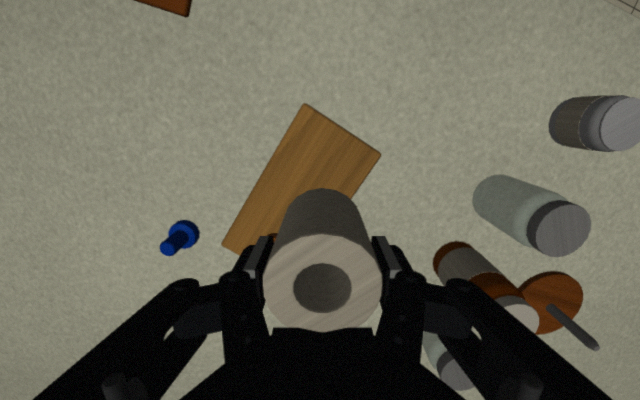

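The roll is held straight, with its hole at (322,287). Next I'll carry it across at this height and stop short of the holder, so the holder sits under the wrist camera.

Request:
move_arm(rows=[[-0.1, -0.06, 0.08, 0, 0], [-0.1, -0.15, 0.18, 0, 0], [-0.1, -0.15, 0.18, 0, 0], [-0.1, -0.15, 0.18, 0, 0], [-0.1, -0.15, 0.18, 0, 0], [-0.1, -0.15, 0.18, 0, 0], [-0.1, -0.15, 0.18, 0, 0], [-0.1, -0.15, 0.18, 0, 0], [-0.1, -0.15, 0.18, 0, 0], [-0.1, -0.15, 0.18, 0, 0], [-0.1, -0.135, 0.24, 0, 0], [-0.1, 0, 0, 0, 0]])

```text
t: 10.0
eef_pos: [0.4459, -0.2302, 0.2485]
eef_rot: [0.988, 0.156, -0.001, -0.0]
force: [0.2, -0.1, -1.6]
grip_width: 0.054
grip_force: 42.9
```

Run:
```python
from h import *
to([.5155,-.205,.25])
c=robot.camera("wrist");cv2.imwrite("pics/wrist5.png",c["img"][:,:,::-1]);print(c["shot"])
print([ (r["conf"],r["pixel"],onz(c,r["pixel"],.105)) for r in robot.place_of(c,"spindle_tip")[:2]])
print([ (r["conf"],r["pixel"],onz(c,r["pixel"],.0)) for r in robot.place_of(c,"holder")[:2]])
disc("wrist","holder",.012);disc("top","holder",.012)
```

```text
t 10.0 [ 0.4459 -0.2302  0.2485] tool x dir 0.3136677279162351 q6 0.7212461096089283 w 0.05403206506794787 F [ 0.2334 -0.1351 -1.5948]
units [ 0.3699 -0.0122 -0.008 ]
20
[(0.59, [321.6, 115.3], array([ 0.5129, -0.2062,  0.105 ]))]
[(0.85, [321.1, 111.0], array([ 0.5165, -0.2041,  0.    ]))]
wrist holder 0.85 [323.9, 109.1] ctr (0.5153184533119202, -0.20425398647785187) ax (0.12215884029865265, 0.12374511361122131)
top holder 0.64 [438.2, 215.6] ctr (0.5174505710601807, -0.2042875587940216) ax (0.12324392795562744, 0.12706570327281952)
```

View pics/wrist5.png

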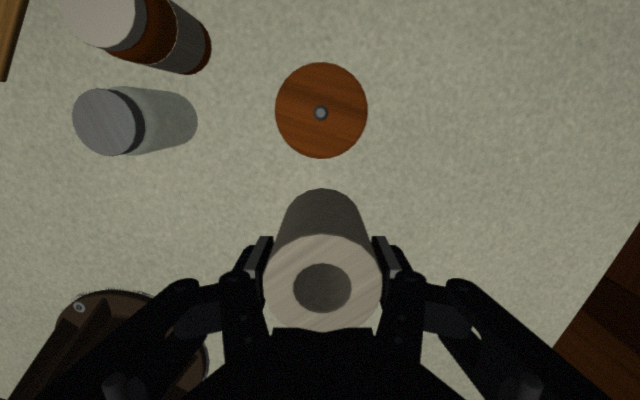

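The holder disc centre is at (321.5,110), the spindle tip at (321,114) and the roll's hole at (322,288). They line up laterally, so the remaining move is almost straight ahead. I'll do that, lower to just above the tip and check from the side.

Request:
move_arm(rows=[[-0.1, 0.1, -0.005, 0, 0], [-0.1, 0.15, 0, 0, 0], [-0.1, 0.12, 0, 0, 0], [-0.1, 0, 0, 0.15, 0], [-0.1, 0, 0, 0.18, 0], [-0.1, 0, 0, 0.1, 0], [-0.1, 0, 0, 0, 0], [-0.1, 0, 0, 0, 0]])

```text
t: 11.35
eef_pos: [0.519, -0.2026, 0.164]
eef_rot: [0.987, 0.159, 0.0, 0.0]
force: [0.6, -0.1, -0.6]
grip_width: 0.0536
grip_force: 42.8
```

Run:
```python
from h import *
to([.516,-.206,.054])
p=robot.get_obs()["eef_pos"]
ims=[]
for n,(x,y,s) in dict(side=(312,285,50),top=(450,212,50)).items():
    c=robot.camera(n); im=c["img"][y-s:y+s,x-s:x+s,::-1]
    im=cv2.resize(im,(400,400),interpolation=cv2.INTER_CUBIC)
    for X,col in [((.516,-.206,.015),(0,255,0)),((.516,-.206,.105),(0,255,255)),(p-[0,0,.039],(255,0,0)),(p+[0,0,.036],(255,255,0))]:
        q=(proj(c,np.array(X))-[x-s,y-s])*4; cv2.circle(im,tuple(int(v) for v in q),4,col,-1)
    ims.append(im)
cv2.imwrite("pics/chk6.png",np.hstack(ims))
```

```text
t 11.35 [ 0.519  -0.2026  0.164 ] tool x dir 0.3184312258431306 q6 0.8255849937103018 w 0.05355654170431102 F [ 0.5692 -0.1314 -0.6426]
units [-0.0198  0.0109  0.5502]
```

View pics/chk6.png

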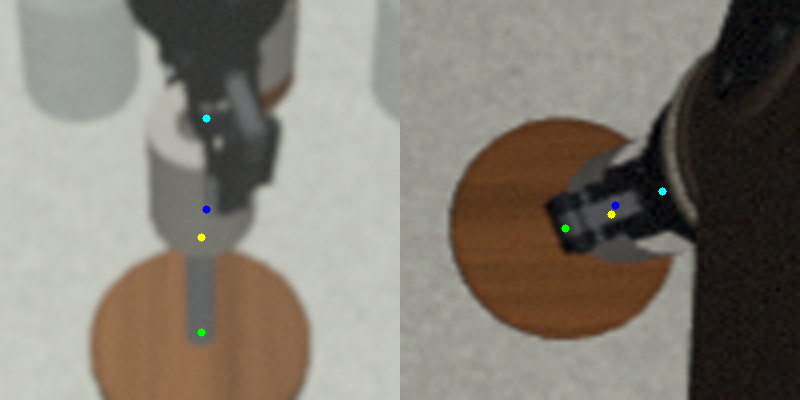

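The side crop shows the roll's body (148–255, centre about 202) aligned with the spindle (200). In the top crop the disc centre (562,228) matches the estimate. I'll make a 2 mm correction and start lowering.

Request:
move_arm(rows=[[-0.1, -0.01, 0.008, 0, 0], [-0.1, 0, 0, 0, 0], [-0.1, 0, 0, 0.06, 0], [-0.1, 0, 0, 0.06, 0], [-0.1, 0, 0, 0.06, 0], [-0.1, 0, 0, 0, 0]])

```text
t: 12.2
eef_pos: [0.5158, -0.2047, 0.1259]
eef_rot: [0.987, 0.158, -0.001, -0.001]
force: [-0.9, 0.5, -1.4]
grip_width: 0.054
grip_force: 42.8
```

Run:
```python
from h import *
to([.516,-.205,.054]);print(robot.get_obs()["wrist_torque"])
```

```text
t 12.2 [ 0.5158 -0.2047  0.1259] tool x dir 0.3178004309074318 q6 0.8205971471329375 w 0.05403871389504316 F [-0.8924  0.4569 -1.4288]
units [0.0011 0.0025 0.3596]
[-0.043   0.0316 -0.0069]
```

No contact while passing the tip, so the spindle is in the hole.

Request:
move_arm(rows=[[-0.1, 0, 0, 0.07, 0], [-0.1, 0, 0, 0.08, 0], [-0.1, 0, 0, 0.08, 0], [-0.1, 0, 0, 0.06, 0], [-0.1, 0, 0, 0.03, 0], [-0.1, 0, 0, 0.015, 0], [-0.1, 0, 0, 0, 0]])

```text
t: 13.08
eef_pos: [0.5167, -0.2051, 0.0604]
eef_rot: [0.987, 0.158, 0.0, 0.0]
force: [0.5, 0.7, -1.5]
grip_width: 0.0543
grip_force: 42.8
```

Run:
```python
from h import *
to([.516,-.205,.054])
c=robot.camera("side")
for k,z in dict(roll=.015,holder=0).items():print([ (r["conf"],r["pixel"],onz(c,r["pixel"],z)) for r in robot.place_of(c,k)[:2]])
```

```text
t 13.075 [ 0.5167 -0.2051  0.0604] tool x dir 0.31773952942054623 q6 0.8205803312591098 w 0.05428468155524311 F [ 0.4714  0.716  -1.4961]
units [-0.003  -0.0014  0.0318]
[(0.91, [310.7, 316.0], array([ 0.5125, -0.2004,  0.015 ]))]
[(0.6, [310.2, 322.2], array([ 0.5112, -0.2067,  0.    ]))]
```

Still hanging free. I'll go down until it touches.

Request:
move_arm(rows=[[-0.1, 0, 0, 0.02, 0], [-0.1, 0, 0, 0.015, 0], [-0.1, 0, 0, 0, 0]])

```text
t: 13.6
eef_pos: [0.5167, -0.2051, 0.0537]
eef_rot: [0.987, 0.158, 0.0, 0.0]
force: [-2.9, 0.3, 12.1]
grip_width: 0.054
grip_force: 44.2
```

It's seated (12 N upward). Next I'll let go and rise straight up.

Request:
move_arm(rows=[[1, 0, 0, 0, 0], [1, 0, 0, 0, 0], [1, 0, 0, 0, 0], [1, 0, 0, 0, 0], [1, 0, 0, 0, 0], [1, 0, 0, -0.05, 0], [1, 0, 0, -0.15, 0], [1, 0, 0, -0.2, 0], [1, 0, 0, -0.2, 0], [1, 0, 0, -0.2, 0], [1, 0, 0, -0.2, 0], [1, 0, 0, 0, 0]])

```text
t: 15.1
eef_pos: [0.518, -0.2057, 0.257]
eef_rot: [0.987, 0.158, 0.002, 0.002]
force: [-0.4, 0.5, 0.3]
grip_width: 0.0855
grip_force: 0.0
```

Run:
```python
from h import *
to([.4135,.2425,.26])
c=robot.camera("wrist");a=c["img"][200:400,160:480,::-1]
d=robot.camera("side");b=d["img"][230:350,240:390,::-1]
cv2.imwrite("pics/chk7.png",np.hstack([cv2.resize(a,(480,400)),cv2.resize(b,(320,400))]))
for k,z in dict(roll=.015,spindle_tip=.105).items():
  for e in (c,d): print(k,[ (r["conf"],r["pixel"],onz(e,r["pixel"],z)) for r in robot.place_of(e,k)[:2]])
```

```text
t 15.1 [ 0.518  -0.2057  0.257 ] tool x dir 0.31781174570181686 q6 0.8205736424094663 w 0.08548869749889226 F [-0.3789  0.5127  0.2505]
units [ 0.2039 -2.2921 -0.0232]
roll [(0.61, [323.0, 171.7], array([ 0.5124, -0.2082,  0.015 ]))]
roll [(0.64, [312.5, 319.2], array([ 0.5163, -0.2086,  0.015 ])), (0.56, [310.3, 321.9], array([ 0.5114, -0.2153,  0.015 ]))]
spindle_tip [(0.82, [323.1, 187.3], array([ 0.5134, -0.2073,  0.105 ]))]
spindle_tip [(0.97, [315.8, 291.9], array([ 0.5235, -0.2   ,  0.105 ]))]
```

View pics/chk7.png

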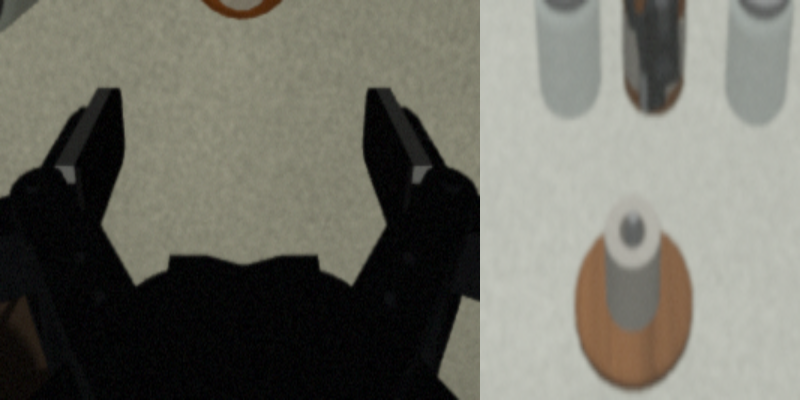

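The side crop shows the roll standing on the foot around the spindle, with the gripper clear. I'll do a quick fine reading of roll and tip from here, then go to the cap.

Run:
```python
from h import *
c=robot.camera("wrist")
for r in robot.place_of(c,"spindle_tip")[:1]: print(r["pixel"])
print(proj(c,np.array([.516,-.205,.09])))
ring("wrist",proj(c,np.array([.516,-.205,.09])),.09,28)
disc("wrist","holder",.012)
x,y=317,172
cv2.imwrite("pics/tip.png",cv2.resize(c["img"][y-40:y+40,x-40:x+40,::-1],(560,560),interpolation=cv2.INTER_CUBIC))
```

```text
[325.3, 186.0]
[323.9135 180.0855]
wrist thr 82.0 ((0.49581825733184814, -0.2368299514055252), (0.008518002927303314, 0.021295897662639618), 31.487838745117188)
wrist thr 82.0 ((0.47989457845687866, -0.18802036345005035), (0.008192283101379871, 0.02221200428903103), 2.7280259132385254)
wrist thr 82.0 ((0.5113837122917175, -0.20526929199695587), (0.005797802936285734, 0.007104706019163132), 124.22598266601562)
wrist thr 82.0 ((0.5141996145248413, -0.20382103323936462), (0.027327220886945724, 0.027812890708446503), 100.8355712890625)
wrist thr 82.0 ((0.5142467617988586, -0.20379693806171417), (0.05323809012770653, 0.053771693259477615), 11.138068199157715)
wrist holder 0.67 [320.4, 147.3] ctr (0.5153746604919434, -0.20439578592777252) ax (0.11968626827001572, 0.12325255572795868)
```

Request:
move_arm(rows=[[1, 0.021, -0.15, 0, 0], [1, 0.021, -0.22, 0, 0], [1, 0.021, -0.22, 0, 0], [1, 0.021, -0.22, 0, 0], [1, 0.021, -0.22, 0, 0], [1, 0.021, -0.22, 0, 0], [1, 0.021, -0.22, 0, 0], [1, 0.021, -0.22, 0, 0], [1, 0.021, -0.22, 0, 0], [1, 0.021, -0.22, 0, 0], [1, 0.021, -0.17, 0, 0], [1, 0, 0, 0, 0]])

```text
t: 17.15
eef_pos: [0.4162, 0.2482, 0.2532]
eef_rot: [0.987, 0.16, -0.0, -0.0]
force: [0.0, 0.5, 0.3]
grip_width: 0.0853
grip_force: 0.0
```

Run:
```python
from h import *
to([.485,.268,.036])
c=robot.camera("wrist");cv2.imwrite("pics/wrist8.png",c["img"][:,:,::-1])
print([ (r["conf"],r["pixel"],onz(c,r["pixel"],.012)) for r in robot.place_of(c,"cap")[:3]])
for z in (.015,.028,): disc("wrist","cap",z)
```

```text
t 17.15 [0.4162 0.2482 0.2532] tool x dir 0.3205420021914948 q6 1.725008140363531 w 0.08533759445489138 F [0.0016 0.4851 0.2632]
units [0.3576 0.0145 1.0859]
[(0.9, [218.2, 104.2], array([0.4528, 0.4079, 0.012 ])), (0.89, [323.6, 114.5], array([0.4838, 0.2702, 0.012 ])), (0.89, [270.7, 180.2], array([0.3742, 0.3136, 0.012 ]))]
wrist cap 0.98 [321.1, 114.7] ctr (0.48274725675582886, 0.27135810256004333) ax (0.04431506246328354, 0.045046232640743256)
wrist cap 0.83 [267.0, 183.8] ctr (0.36689242720603943, 0.3151153028011322) ax (0.04233113303780556, 0.05317200347781181)
wrist cap 0.56 [214.2, 102.4] ctr (0.4540734887123108, 0.4122215509414673) ax (0.04232853278517723, 0.05370674654841423)
wrist cap 0.95 [320.8, 112.4] ctr (0.48355066776275635, 0.2714002728462219) ax (0.040354859083890915, 0.04288795217871666)
wrist cap 0.82 [266.7, 185.5] ctr (0.371288001537323, 0.3133399784564972) ax (0.04156878963112831, 0.05201362073421478)
wrist cap 0.81 [213.8, 102.2] ctr (0.4550955295562744, 0.4067878723144531) ax (0.040684912353754044, 0.05262115225195885)
```

View pics/wrist8.png

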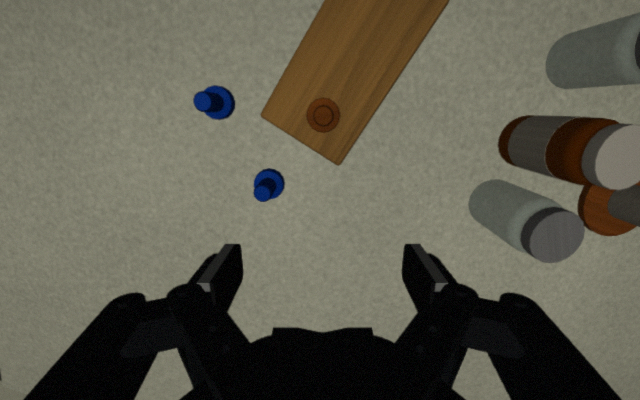

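The brown cap is at (323,115), knob seen straight on, with the blue ones at (215,102) and (268,187) well clear. Moving over it, down and gripping the knob.

Request:
move_arm(rows=[[1, 0.12, 0, 0, 0], [1, 0.15, 0, 0, 0], [1, 0.085, 0, 0, 0], [1, 0, 0, 0.15, 0], [1, 0, 0, 0.22, 0], [1, 0, 0, 0.22, 0], [1, 0, 0, 0.17, 0], [1, 0, 0, 0, 0], [1, 0, 0, 0, 0]])

```text
t: 18.58
eef_pos: [0.4848, 0.2686, 0.1024]
eef_rot: [0.987, 0.158, 0.0, -0.0]
force: [-0.5, -0.3, 0.4]
grip_width: 0.0853
grip_force: 0.0
```

Run:
```python
from h import *
to([.4835,.2705,.036])
c=robot.camera("wrist")
print([ (r["conf"],r["pixel"],onz(c,r["pixel"],.012)) for r in robot.place_of(c,"cap")[:3]])
disc("wrist","cap",.05)
```

```text
t 18.575 [0.4848 0.2686 0.1024] tool x dir 0.31743296302668195 q6 1.7046144978472462 w 0.08533784264751637 F [-0.5479 -0.2892  0.4054]
units [-0.0034 -0.0109  0.3321]
[(0.65, [321.2, 201.7], array([0.4823, 0.2704, 0.012 ])), (0.58, [243.8, 285.0], array([0.3761, 0.3162, 0.012 ])), (0.57, [167.2, 181.3], array([0.458 , 0.4049, 0.012 ]))]
wrist cap 0.85 [154.0, 187.5] ctr (0.4656696319580078, 0.3977719247341156) ax (0.036103300750255585, 0.0664844959974289)
wrist cap 0.81 [248.1, 295.3] ctr (0.3927500545978546, 0.30704590678215027) ax (0.026912501081824303, 0.062276341021060944)
wrist cap 0.71 [321.8, 207.1] ctr (0.48888811469078064, 0.272639662027359) ax (0.037814538925886154, 0.048878226429224014)
```

Request:
move_arm(rows=[[1, -0.004, -0.006, 0.13, 0], [1, 0, 0, 0.13, 0], [1, 0, 0, 0.07, 0], [1, 0, 0, 0, 0], [-0.8, 0, 0, 0, 0], [-0.8, 0, 0, 0, 0], [-0.8, 0, 0, 0, 0], [-0.8, 0, 0, 0, 0], [-0.8, 0, 0, 0, 0], [-0.8, 0, 0, 0, 0], [-0.8, 0, 0, 0, 0], [-0.8, 0, 0, 0, 0]], newtons=40)

```text
t: 20.27
eef_pos: [0.4833, 0.2695, 0.0359]
eef_rot: [0.987, 0.158, 0.0, -0.0]
force: [-0.2, -1.4, 8.7]
grip_width: 0.023
grip_force: 38.8
```

Request:
move_arm(rows=[[-0.8, 0, 0, -0.1, 0], [-0.8, 0, 0, -0.2, 0], [-0.8, 0, 0, -0.2, 0], [-0.8, 0, 0, -0.2, 0], [-0.8, 0, 0, -0.2, 0], [-0.8, 0, 0, -0.17, 0], [-0.8, 0, 0, 0, 0], [-0.8, 0, 0, 0, 0]])

```text
t: 21.28
eef_pos: [0.4826, 0.2692, 0.2488]
eef_rot: [0.987, 0.158, -0.0, 0.0]
force: [0.3, 0.4, -1.4]
grip_width: 0.0229
grip_force: 39.3
```

Run:
```python
from h import *
to([.516-.0665,-.205-.022,.25])
c=robot.camera("wrist");cv2.imwrite("pics/wrist9.png",c["img"][:,:,::-1])
p=robot.get_obs()["eef_pos"]
print([ (r["conf"],r["pixel"]) for r in robot.place_of(c,"cap")[:3]])
print(proj(c,p-[0,0,.024]),proj(c,p+[0,0,.034]))
```

```text
t 21.275 [0.4826 0.2692 0.2488] tool x dir 0.31783748144167606 q6 1.7069602900668919 w 0.02289091654477869 F [ 0.3279  0.4109 -1.3931]
units [-0.9327  2.3052 -0.0052]
[(0.72, [321.3, 228.8]), (0.72, [221.4, 155.0]), (0.7, [273.8, 223.2])]
[324.7467 230.8677] [325.9473 283.5098]
```

View pics/wrist9.png

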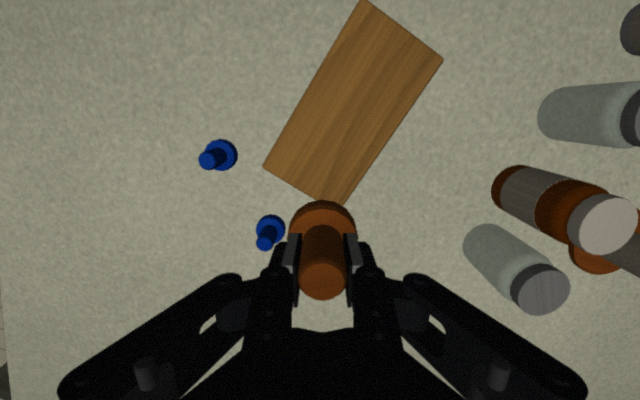

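The cap is held upright, with its knob top at (322,283) and disc centre near (321,229), matching the TCP within calibration bias. Carrying it across to short of the holder.

Request:
move_arm(rows=[[-0.8, -0.06, 0.12, 0, 0], [-0.8, -0.09, 0.22, 0, 0], [-0.8, -0.09, 0.22, 0, 0], [-0.8, -0.09, 0.22, 0, 0], [-0.8, -0.09, 0.22, 0, 0], [-0.8, -0.09, 0.22, 0, 0], [-0.8, -0.09, 0.22, 0, 0], [-0.8, -0.09, 0.22, 0, 0], [-0.8, -0.09, 0.22, 0, 0], [-0.8, -0.09, 0.22, 0, 0], [-0.8, -0.06, 0.205, 0, 0], [-0.8, 0, 0, 0, 0]])

```text
t: 22.88
eef_pos: [0.45, -0.229, 0.2482]
eef_rot: [0.988, 0.157, -0.001, -0.0]
force: [-0.7, 0.4, -0.3]
grip_width: 0.0229
grip_force: 39.5
```

Run:
```python
from h import *
to([.516,-.205,.2])
c=robot.camera("wrist");cv2.imwrite("pics/wrist10.png",c["img"][:,:,::-1])
for k,z in dict(spindle_tip=.105,roll=.015,holder=0).items():
  print(k,[ (r["conf"],r["pixel"],onz(c,r["pixel"],z)) for r in robot.place_of(c,k)[:2]])
ring("wrist",proj(c,np.array([.516,-.205,.09])),.09,26)
disc("wrist","holder",.012)
```

```text
t 22.875 [ 0.45   -0.229   0.2482] tool x dir 0.3148863486800173 q6 0.7256583291499072 w 0.02292182599809049 F [-0.6606  0.4334 -0.2731]
units [ 0.3513 -0.0117  0.2407]
spindle_tip [(0.87, [318.4, 117.2], array([ 0.5142, -0.2024,  0.105 ]))]
roll [(0.77, [322.4, 117.0], array([ 0.514 , -0.2068,  0.015 ]))]
holder [(0.98, [322.0, 115.0], array([ 0.516 , -0.2055,  0.    ])), (0.47, [170.3, 125.6], array([ 0.4385, -0.0085,  0.    ]))]
wrist thr 88.0 ((0.5145785808563232, -0.20443984866142273), (0.0066538527607917786, 0.007535926997661591), 92.91516876220703)
wrist thr 88.0 ((0.5139145255088806, -0.20385906100273132), (0.027423474937677383, 0.02755177952349186), 124.25608825683594)
wrist thr 88.0 ((0.5144636034965515, -0.2032742202281952), (0.05206386744976044, 0.05282013118267059), 27.00731086730957)
wrist holder 0.67 [325.5, 110.4] ctr (0.5149286985397339, -0.20434163510799408) ax (0.12058347463607788, 0.12293308228254318)
```

Request:
move_arm(rows=[[-0.8, 0.08, -0.007, 0, 0], [-0.8, 0.15, 0, 0, 0], [-0.8, 0.12, 0, 0.05, 0], [-0.8, 0, 0, 0.15, 0], [-0.8, 0, 0, 0.15, 0], [-0.8, 0, 0, 0.06, 0], [-0.8, 0, 0, 0, 0], [-0.8, 0, 0, 0, 0], [-0.8, 0, 0, 0, 0]])

```text
t: 24.35
eef_pos: [0.517, -0.2037, 0.1683]
eef_rot: [0.987, 0.158, 0.001, 0.0]
force: [0.6, 0.0, -0.7]
grip_width: 0.0228
grip_force: 39.5
```

Run:
```python
from h import *
to([.5155,-.205,.140])
p=robot.get_obs()["eef_pos"];ims=[]
for n,(x,y,s) in dict(side=(312,280,40),top=(455,212,40)).items():
    c=robot.camera(n); im=c["img"][y-s:y+s,x-s:x+s,::-1]
    im=cv2.resize(im,(400,400),interpolation=cv2.INTER_CUBIC)
    for X,col in [((.5155,-.205,.105),(0,255,255)),(p-[0,0,.024],(255,0,0))]:
        q=(proj(c,np.array(X))-[x-s,y-s])*5; cv2.circle(im,tuple(int(v) for v in q),3,col,-1)
    ims.append(im)
    for k,z in dict(cap=p[2]-.024,spindle_tip=.105,roll=.015).items():
      print(n,k,[ (r["conf"],r["pixel"],onz(c,r["pixel"],z)) for r in robot.place_of(c,k)[:3]])
cv2.imwrite("pics/chk11.png",np.hstack(ims))
```

```text
t 24.35 [ 0.517  -0.2037  0.1683] tool x dir 0.31774011759903437 q6 0.8232078505209688 w 0.022809881987448932 F [ 0.5876  0.0187 -0.7366]
units [-0.0094  0.0038  0.1413]
side cap [(0.8, [256.8, 169.0], array([0.384 , 0.144 , 0.1443])), (0.47, [314.5, 282.6], array([ 0.5206, -0.2048,  0.1443]))]
side spindle_tip []
side roll [(0.86, [310.8, 316.8], array([ 0.5127, -0.2024,  0.015 ]))]
top cap [(0.64, [208.7, 292.4], array([0.38  , 0.2759, 0.1443])), (0.64, [163.7, 255.0], array([0.4527, 0.3618, 0.1443])), (0.4, [457.4, 209.7], array([ 0.5245, -0.2043,  0.1443]))]
top spindle_tip [(0.56, [455.4, 213.6], array([ 0.5202, -0.2113,  0.105 ]))]
top roll [(0.72, [439.4, 215.2], array([ 0.5248, -0.2021,  0.015 ]))]
```

View pics/chk11.png

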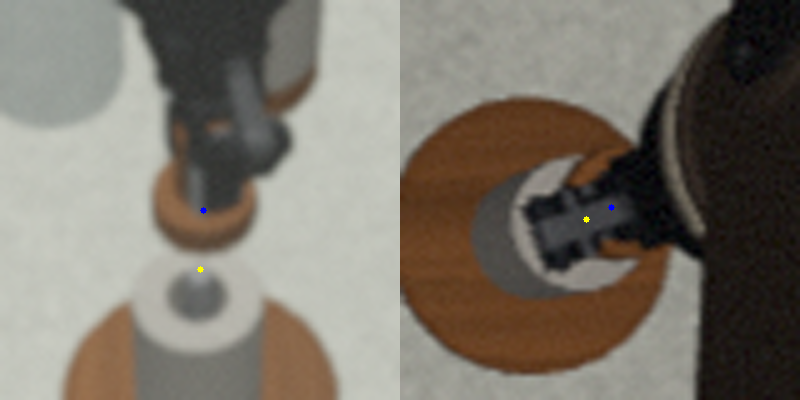

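In the side crop the cap (centre about 204) sits roughly 2 mm to the right of the spindle tip (200), as the TCP says too. I'll correct that and lower to a hover of about 11 mm.

Request:
move_arm(rows=[[-0.8, -0.009, 0.004, 0.04, 0], [-0.8, 0, 0, 0.06, 0], [-0.8, 0, 0, 0.04, 0], [-0.8, 0, 0, 0, 0], [-0.8, 0, 0, 0, 0], [-0.8, 0, 0, 0, 0], [-0.8, 0, 0, 0, 0]])

```text
t: 25.62
eef_pos: [0.5152, -0.2048, 0.1396]
eef_rot: [0.987, 0.158, 0.0, 0.0]
force: [0.0, 0.2, -0.9]
grip_width: 0.0231
grip_force: 39.5
```

Run:
```python
from h import *
to([.5155,-.205,.140]);o=robot.get_obs();print(o["grip_force"],abs(o["dq"]).max() if hasattr(o["dq"],"max") else o["dq"])
c=robot.camera("side");g=c["img"].astype(int)
P=np.array([proj(c,np.array([.5155,-.205,z])) for z in (.09,.105,.116,.13)]);print(P)
for row in (int(P[3,1])-2,int(P[3,1])+2,int(P[0,1])+12,int(P[0,1])+18): print(row,(g[row,290:336,0]-g[row,290:336,2]).tolist(), g[row,290:336,0].tolist())
t=robot.camera("top")
for n,e in (("side",c),("top",t)):
    for k,z in dict(cap=o["eef_pos"][2]-.024,roll=.015,holder=0).items():
        print(n,k,[(r["conf"],np.round(r["pixel"]),onz(e,r["pixel"],z)) for r in robot.place_of(e,k) if abs(onz(e,r["pixel"],z)[1]+.2)<.05])
```

```text
t 25.625 [ 0.5152 -0.2048  0.1396] tool x dir 0.31783348193831007 q6 0.8198744725236596 w 0.023073313994384885 F [ 0.0074  0.2368 -0.9321]
units [ 0.0013  0.0014 -0.0021]
39.47381745558232 0.0017582081600591994
[[312.0241 298.1512]
 [312.0076 293.9943]
 [311.9953 290.894 ]
 [311.9794 286.883 ]]
284 [6, 7, 7, 6, 7, 6, 7, 7, 7, 7, 7, 11, 27, 51, 67, 60, 45, 31, 13, 4, 0, 1, 1, 3, 1, 1, 0, 1, 2, 2, 7, 6, 3, 5, 5, 6, 7, 7, 7, 7, 6, 7, 7, 6, 7, 7] [195, 196, 194, 194, 195, 194, 195, 194, 195, 195, 195, 189, 170, 151, 142, 131, 109, 88, 88, 94, 93, 78, 60, 56, 57, 53, 54, 57, 54, 59, 63, 69, 79, 94, 119, 155, 181, 191, 195, 196, 195, 194, 194, 193, 194, 196]
288 [8, 6, 7, 6, 6, 7, 6, 6, 7, 6, 8, 22, 51, 66, 65, 66, 55, 42, 17, 4, 1, 2, -1, 1, 1, -1, 0, 1, 9, 32, 55, 44, 20, 9, 6, 7, 7, 7, 6, 7, 7, 7, 6, 8, 6, 6] [196, 197, 197, 196, 195, 196, 196, 195, 197, 195, 184, 158, 140, 141, 142, 138, 122, 106, 93, 94, 97, 81, 64, 55, 56, 57, 55, 59, 68, 103, 129, 142, 160, 184, 193, 195, 194, 195, 194, 194, 195, 196, 196, 195, 192, 192]
310 [71, 71, 68, 67, 68, 68, 69, 64, 47, 19, 7, 9, 8, 7, 8, 10
[... 495 characters left out ...]
 64, 64, 63] [149, 147, 146, 144, 144, 144, 146, 147, 140, 120, 112, 113, 114, 115, 117, 115, 118, 118, 119, 122, 120, 118, 121, 119, 116, 120, 119, 119, 116, 115, 116, 112, 111, 115, 125, 137, 140, 140, 138, 137, 140, 140, 140, 140, 139, 138]
side cap []
side roll [(0.56, array([313., 320.]), array([ 0.5178, -0.2104,  0.015 ]))]
side holder [(0.74, array([310., 323.]), array([ 0.5108, -0.2079,  0.    ]))]
top cap [(0.45, array([454., 212.]), array([ 0.522 , -0.2061,  0.1156]))]
top roll [(0.83, array([437., 217.]), array([ 0.5219, -0.1968,  0.015 ])), (0.31, array([454., 212.]), array([ 0.5302, -0.2338,  0.015 ]))]
top holder [(0.81, array([436., 218.]), array([ 0.5192, -0.1984,  0.    ]))]
```

Run:
```python
from h import *
c=robot.camera("side");g=c["img"].astype(int);d=(g[...,0]-g[...,2])
a=np.linspace(0,2*np.pi,200)
best=[]
for col in (304,306,308,316,318):
    q=d[284:304,col]; print(col,q.tolist())
for z in (.106,.111,.116,.121):
    Q=np.array([proj(c,np.array([.5152+.022*np.cos(t),-.2048+.022*np.sin(t),z])) for t in a if np.sin(t)<0])
    i=np.argsort(Q[:,0]);print(z,[round(np.interp(x,Q[i,0],Q[i,1]),1) for x in (304,306,308,316,318)])
```

```text
304 [65, 66, 67, 66, 65, 66, 65, 62, 58, 48, 38, 32, 23, 16, 12, 9, 11, 11, 9, 10]
306 [45, 47, 46, 50, 57, 62, 67, 66, 64, 59, 50, 42, 37, 31, 21, 12, 8, 7, 9, 10]
308 [13, 15, 15, 15, 20, 29, 46, 60, 66, 66, 61, 48, 41, 36, 31, 19, 8, 2, 4, 8]
316 [2, -1, -1, 2, 2, 4, 18, 44, 57, 60, 51, 39, 37, 30, 22, 12, 7, 9, 9, 10]
318 [3, 1, 6, 3, 7, 22, 45, 58, 60, 52, 42, 33, 26, 18, 12, 11, 9, 9, 10, 10]
0.106 [np.float64(299.8), np.float64(301.2), np.float64(302.0), np.float64(301.9), np.float64(300.9)]
0.111 [np.float64(298.4), np.float64(299.8), np.float64(300.6), np.float64(300.5), np.float64(299.5)]
0.116 [np.float64(297.0), np.float64(298.4), np.float64(299.2), np.float64(299.1), np.float64(298.1)]
0.121 [np.float64(295.6), np.float64(297.0), np.float64(297.8), np.float64(297.7), np.float64(296.7)]
```

The rim edge in the side view fits an underside height of about 0.117 m, some 12 mm above the tip, and it's centred. Handing in.

```bash
python3 -c "
from h import *
print(robot.job_done())"
```

```text
the job is handed in; nothing more can be done
None
```

The job is handed in, but the hand-in gave no verdict: the roll was lowered onto the foot and released, and the cap is held still, centred about 11–12 mm above the spindle tip by my measurements, with no contact force seen on jars or tin; I viewed 12 pictures, two over the limit of 10.

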